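# Stand up the fallen bottle and light its label with the torch

## Robot

A 7-joint arm with a two-finger parallel gripper is mounted at the origin on the work surface. World frame = base frame: x ahead of the robot, y to its left, z up, the work surface at z = 0. Lengths are in m, angles in rad, forces in N, time in s.
With the tool pointing down it reaches from about 0.4 to 0.85 m from the base axis. Payload 4.5 kg.
Tool frame: the origin (TCP) lies midway between the tips of the shut fingers; the grasp point (between the pads) lies 19 mm behind it; z points along the fingers, y is the line along which they close (so a half turn about z gives the same grasp; the last joint's range is limited). The gripper opens to 88 mm and grips with 3 to 60 N. Pads are 18 mm wide; open, the fingers measure 123 mm over their backs; the gripper's body (75 mm by 187 mm) begins 45 mm behind the grasp point.
Start: joints at [-1.136, 0.689, -0.195, 1.565, 0.157, 0.902, -0.215], TCP at [0.244, 0.576, 0.2] pointing down, gripper open.
Joint ranges: [-3.01, 3.01], [-0.46, 2.08], [-1.47, 1.51], [0.13, 2.56], [-1, 4.14], [0.04, 2.09], [-2.66, 2.66]. Speed limits (rad/s): [2.57, 2.57, 3.14, 3.14, 3.14, 3.14, 3.14].

## Interface

Orientations are given as a unit quaternion [x, y, z, w].
In Python, from plant import r gives the robot as it stands.
- The arm moves only by the tool carry_out, never from a script. Its argument "plan" is a list of rows, each an object with "rot": the turn, a rotation vector about the tool's x, y, z in rad, a list of three; "xyz": the shift along the tool's x, y, z in m, a list of three; "grip": the closure in counts, from 0 (fully open) to 255 (shut). In form: [{"rot": [wx, wy, wz], "xyz": [dx, dy, dz], "grip": grip}, ...]. A call has 1 to 8 rows; each row is the pose to reach, as a shift and turn from the pose commanded when the call began, along the tool's axes at that moment; what a row does not reach only later rows make up. A row lasts 1/12 s, in which the tool goes at most 41.7 mm and 7.16 degrees, less where a joint would pass 70% of its speed; a pose out of reach is approached as far as the arm can. A call with a gripper value outside its range is refused whole. The fingers move at their own pace and stop on an object; "squeeze" is the grip in N (left out, the last holds). Time passes only in rows, so rows that repeat a pose let the fingers close. It gives the time, the measured TCP pose, the force, the opening and the grip force at its end, in the units of the state.
- r.get_state(): the state, without advancing time (a new reading comes with each control period).
- r.snapshot(name): name is "scene" or "top"; returns the picture (384x512x3 uint8, red, green, blue); there is no depth.
- r.camera_params(name): a dict with "fx", "fy", "cx", "cy" (pixels), "position" and "attitude" of the camera in the world. Camera axes: x right, y down, z forward; pixel columns grow to the right and rows downward; lengths in m; the calibration is good to about 2 mm. A picture is of the moment at which its call begins. camera_params takes no time and is no camera call.
- r.finish_job(): hands the job in; it is judged then, once.
The state is a dict: "clock": time; "q": joint angles; "qd": joint speeds; "joint_torque": joint torques, N m; "tool_pos": TCP position; "eef_rot": TCP orientation; "contact_force": force on the tool from outside, world axes, zero at the start; "moment": the same for the moment, N m; "opening": opening from 0.0 (shut) to 1.0 (fully open); "finger_force": force on a finger pad.
Only numpy, scipy, OpenCV 4.12 (cv2) and the standard library are available. Lean on these libraries where they do the work, as an engineer would, in place of code of your own. Each camera call takes 0.05 s, during which the arm holds its last target. There are 200 camera calls.

## Task

The orange oil-additive bottle has been knocked over: stand it upright on the bench, let go of it, then draw the torch (already lit, stowed lens down) out of the tool block and turn it to shine squarely on the middle of the bottle's label from a hand's length or so in front, level or slanting down by no more than 40 degrees, so that the label can be read. Finish while still holding the torch there, in the air and clear of everything, with the bottle standing free; leave everything else on the bench where it is.

Things in the scene. Friction and masses are not known exactly. Their poses are not given: they have to be found in the camera images.
- bottle: orange oblong oil-additive bottle with a black screw cap, rigid and shut; about 280 g. Origin: centre of its foot. z runs from the foot to the cap, x out of the broad face that bears the label, y across its width. Body 42 (x) by 62 (y) by 110 (z) mm, shoulder and neck to z = 124, round cap of 29 mm diameter from z = 124 to 148. At the start it lies on its unlabelled broad face, label up, axis 21 mm above the bench
- label (a point): centre of the white, green-headed label (50 wide by 70 mm tall) on the bottle's +x face, 58 mm above the foot; same axes as the bottle
- torch: black aluminium torch with two yellow rings, 150 mm long, about 150 g. Origin: centre of its lens; z runs from the lens to the tail, so that the beam leaves along -z from the origin. Head 36 mm in diameter over the first 34 mm, then a taper to the 26 mm round barrel from z = 46 to z = 150 mm (tail). At the start it stands lens down in its hole, tail up and free to be drawn straight up
- tail (a point): centre of the torch's flat tail end (150 mm from the lens)
- block: timber tool block fixed to the bench, 200 (x) by 80 (y) by 70 (z) mm, origin at the centre of its underside. It also carries, standing 50 mm and 45 mm above its top, a red stubby screwdriver and a steel punch (both fixed, at x, y = +30, +15 and +72, -15 mm)
- hole (a point): centre of the mouth of the torch's round hole, in the top of the block at x = -55 mm from its middle, 70 mm above the bench; hole 40 mm wide and 55 mm deep (the torch sits in it with about 2 mm of play all round and sticks out by 95 mm, tail 165 mm above the bench)
- spray_can: yellow aerosol can, 52 mm in diameter, 156 mm tall, standing; origin under its centre
- blue_bottle: round blue bottle, 60 mm in diameter, 165 mm tall, standing; origin under its centre
- mug: white mug, 80 mm in diameter, 85 mm tall; origin under its centre
- wrench: steel wrench, 180 mm long, lying flat along its x axis
- hammer: hammer, 280 mm long, lying along its x axis
- bearing: steel ball bearing, 52 mm in diameter, 16 mm tall, lying flat; origin under its centre
- knife: piece of mower knife, 228 mm long along y, three steel teeth towards its -x, 10 mm thick, lying flat; origin under the bar's middle
There are look-alikes about, which are no part of the job. Of the things that look like the bearing, take the one that is farthest from the robot's base at the start.

How it is judged:
By the outcome, as a careful person would: the job done as asked, in the order asked, and still so for the second after the job is handed in, while the arm keeps its last pose, push and grip.
It also fails if it takes over 53 s, if anything falls off the work surface, if the arm or the gripper's body presses on something with over 40 N, if the wrist force passes 120 N, or if a joint passes its speed limit or range.

## Working session

There is one attempt and no reset: what is moved stays moved. The work goes in short steps, Python scripts to look and compute and a tool call to move; the robot and the scene stay as the last step left them, time stands still between calls to the robot, and variables do not carry over. Pictures are saved under pics/ and viewed, at most 10 in all, crops included, and the job is handed in when it is done.

Besides the shell and the picture viewer there is one more tool, called as a command line: name --argument value ..., lists and objects as JSON in quotes. carry_out: Moves the arm, as the interface text tells. Its arguments: {"type":"object","properties":{"plan":{"type":"array"},"squeeze":{"type":"number"}},"required":["plan"]}

```bash
ls; mkdir -p pics
python3 - <<'E'
from plant import r
import cv2
for n in("scene","top"):
    im=r.snapshot(n); cv2.imwrite(f"pics/{n}0.png",im[:,:,::-1]); print(n,r.camera_params(n))
s=r.get_state(); print(s['clock'],s['tool_pos'],s['eef_rot'],s['contact_force'],s['opening'])
E
```

```text
pics
scene {'fx': 462.2365953223703, 'fy': 462.2365953223703, 'cx': 257.8238684433324, 'cy': 193.2674505226251, 'position': array([ 1.03305159, -0.99711964,  0.8994174 ]), 'attitude': array([ 0.86354383,  0.20645991, -0.11767599, -0.44476816])}
top {'fx': 392.26955253491025, 'fy': 392.26955253491025, 'cx': 260.6873995105524, 'cy': 196.94871290001757, 'position': array([ 0.22722924, -0.02349818,  1.39112031]), 'attitude': array([ 0.72628743, -0.67797957,  0.07848471, -0.08179503])}
0.1 [0.2436401  0.57486615 0.199486  ] [ 1.99010577e-01  9.79996982e-01 -8.32908068e-04 -1.06293448e-04] [-0.23816523  0.22817992  0.640137  ] 0.9963762055649387
```

View pics/scene0.png

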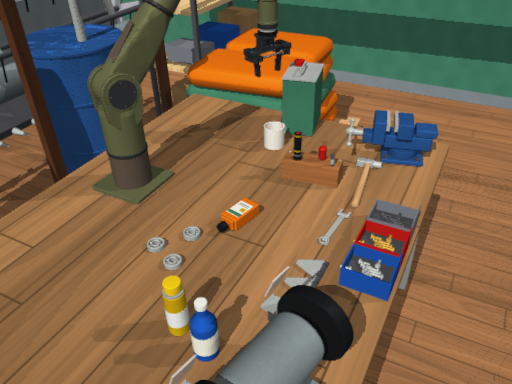

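View pics/top0.png

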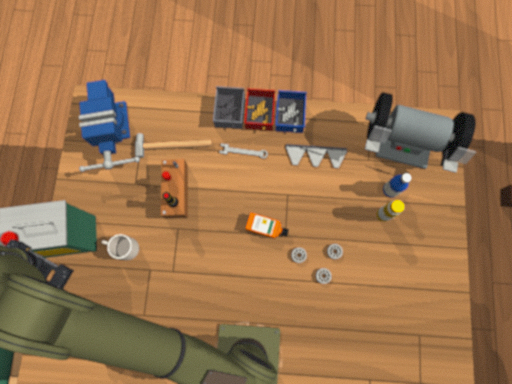

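The scene view shows the orange bottle at (240,213), its cap at (222,227), and the torch in the block at (297,145). In the top view the bottle is at (264,225) with the cap at (286,233), and the torch tail is at about (172,202).
Candidates for the bottle: the orange bottle at top (264,225), the yellow can at (392,210), the blue bottle at (397,186), and the orange cushions in the scene view (off the bench). For the torch: the black barrel at (172,202), the red screwdriver at (167,176), and the punch. I choose the orange bottle and the black barrel with yellow rings, and check both in a crop.

```bash
cat > h.py <<'E'
import numpy as np, cv2
from scipy.spatial.transform import Rotation as R
from plant import r
def ray(n,uv):
    c=r.camera_params(n); d=np.array([(uv[0]-c['cx'])/c['fx'],(uv[1]-c['cy'])/c['fy'],1.])
    return np.array(c['position']),R.from_quat(c['attitude']).apply(d)
def onz(n,uv,z):
    p,d=ray(n,uv); return p+d*(z-p[2])/d[2]
def tri(us,ut):
    A=[];b=[]
    for n,uv in(("scene",us),("top",ut)):
        p,d=ray(n,uv); d/=np.linalg.norm(d); M=np.eye(3)-np.outer(d,d); A.append(M); b.append(M@p)
    x=np.linalg.lstsq(np.vstack(A),np.hstack(b),rcond=None)[0]
    return x
def proj(n,P):
    c=r.camera_params(n); q=R.from_quat(c['attitude']).inv().apply(np.atleast_2d(P)-c['position'])
    return np.c_[c['fx']*q[:,0]/q[:,2]+c['cx'],c['fy']*q[:,1]/q[:,2]+c['cy']]
def blob(im,lo,hi,box):
    x0,y0,x1,y1=box; m=cv2.inRange(cv2.cvtColor(im[y0:y1,x0:x1],cv2.COLOR_RGB2HSV),lo,hi)
    return m
E
python3 - <<'E'
from h import *
t=cv2.imread("pics/top0.png");s=cv2.imread("pics/scene0.png")
def cr(i,x,y,w,h,k): return cv2.resize(i[y:y+h,x:x+w],None,fx=k,fy=k,interpolation=cv2.INTER_NEAREST)
a=cr(t,235,205,65,40,6);b=cr(s,205,190,65,50,6);c=cr(t,150,150,50,70,6)[:240];d=cr(s,275,125,65,65,6)[:300]
c=cr(t,150,155,65,65,6)[:,:]
out=np.zeros((600,780,3),np.uint8)
out[:180]=0
out[:240,:390]=a; out[:300,390:780]=b
c=cr(t,150,155,65,60,5);d=cr(s,275,125,65,60,5)
out[300:600,:325]=c; out[300:600,390:715]=d
cv2.imwrite("pics/crop.png",out)
# orange+white bottle hull
for n,i,box in(("top",t,(235,205,300,245)),("scene",s,(205,190,270,240))):
    x0,y0,x1,y1=box;h=cv2.cvtColor(i[y0:y1,x0:x1],cv2.COLOR_BGR2HSV)
    o=cv2.inRange(h,(4,190,150),(14,255,255)); w=cv2.inRange(h,(0,0,150),(179,70,255)); k=cv2.inRange(h,(0,0,0),(179,255,50))
    for nm,m in(("orange",o),("white",w),("black",k)):
        p=np.argwhere(m)[:,::-1]+[x0,y0]; 
        if len(p): print(n,nm,len(p),p.mean(0),cv2.minAreaRect(p.astype(np.float32)))
E
```

```text
top orange 95 [264.01052632 227.58947368] ((264.0173034667969, 225.15745544433594), (35.89606475830078, 18.01042366027832), 16.927513122558594)
top white 223 [261.66367713 224.7309417 ] ((262.86700439453125, 224.61009216308594), (19.635440826416016, 14.271612167358398), 16.699243545532227)
top black 23 [284.47826087 232.04347826] ((284.70001220703125, 231.90000915527344), (3.7947328090667725, 5.692099571228027), 18.434947967529297)
scene orange 468 [240.01495726 216.05128205] ((240.46002197265625, 212.77999877929688), (22.600000381469727, 38.599998474121094), 53.13010025024414)
scene white 151 [239.85430464 207.28476821] ((239.0234832763672, 208.53355407714844), (11.387324333190918, 22.52887725830078), 55.00798034667969)
scene black 82 [222.18292683 226.40243902] ((222.00001525878906, 226.5000457763672), (9.192387580871582, 9.192388534545898), 45.0)
```

View pics/crop.png

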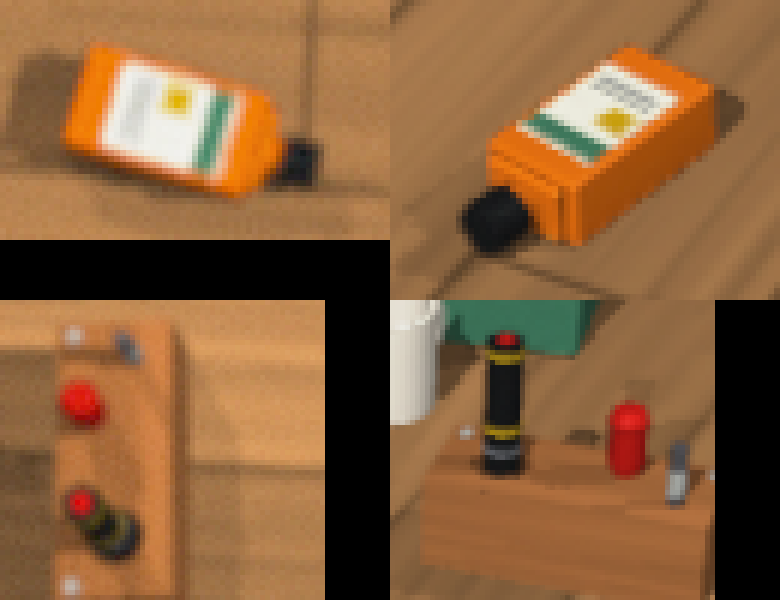

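The crop shows the bottle lying label up (label centre at top (262.8,224.7) and scene (240.7,208.4), cap at top (285,232) and scene (222.5,226.3)). The torch tail button is at top (166.4,195.6) and scene (298.2,132.5). The choice is confirmed.

Run:
```python
from h import *
np.set_printoptions(precision=4,suppress=True)
f=lambda nm,s,t:print(nm,tri(s,t))
o=.5-.5
L=tri((240.5,208.2),(262.6,224.5));C=tri((222.2,226),(284.5,232))
T=tri((298,132.5),(166.2,195.2))
print("label",L,"cap",C,"tail",T)
# plane casts (z=.042 label, z=.165 tail)
print(onz("top",(262.6,224.5),.042),onz("scene",(240.5,208.2),.042),onz("top",(166.2,195.2),.165),onz("scene",(298,132.5),.165))
print("cap", onz("top",(284.5,232),.03),onz("scene",(222.2,226),.025))
# label corners top view
c=np.array([(118,62),(100,148),(232,92),(218,172)])/6+[235,205]-.5
P=[onz("top",u,.042) for u in c]; print(np.array(P)); d=(P[2]+P[3]-P[0]-P[1])/2; print("axis",d,np.degrees(np.arctan2(d[1],d[0])))
c=np.array([(618-390,62),(680-390,98),(527-390,120),(590-390,162)])/6+[205,190]-.5
P=[onz("scene",u,.042) for u in c]; d=(P[2]+P[3]-P[0]-P[1])/2; print("axis",d,np.degrees(np.arctan2(d[1],d[0])))
d=C-L; print(np.degrees(np.arctan2(d[1],d[0])),np.linalg.norm(d))
# block corners top & screwdriver
sd=tri((400.5-0,0),(0,0)) if 0 else None
print("sd",onz("top",(150+82/5,155+102/5),.12),"scene",onz("scene",(275+(630-390)/5,125+ (410-300)/5),.12))
for nm,u,z in(("mug",(122,247),.085),("spray",(397,207),.156),("blue",(405,178),.165)): print(nm,onz("top",u,z))
b=[onz("top",u,.07) for u in [(150+57/5,155+22/5),(150+172/5,155+22/5),(150+57/5,155+297/5)]]; print("block",b)
s=r.get_state(); print(R.from_quat(s['eef_rot']).as_matrix())
```

```text
label [ 0.443  -0.0187  0.0386] cap [ 0.4242 -0.0977  0.0192] tail [0.4964 0.2961 0.1631]
[ 0.4411 -0.0197  0.042 ] [ 0.4466 -0.0213  0.042 ] [0.4951 0.295  0.165 ] [0.4984 0.2938 0.165 ]
cap [ 0.4219 -0.0977  0.03  ] [ 0.4288 -0.103   0.025 ]
[[ 0.4731  0.012   0.042 ]
 [ 0.4221  0.0187  0.042 ]
 [ 0.46   -0.0553  0.042 ]
 [ 0.4129 -0.0501  0.042 ]]
axis [-0.0111 -0.0681  0.    ] -99.29940197317906
axis [-0.0165 -0.0658  0.    ] -104.03439716289779
-103.42999303152939 0.0835518727566985
sd [0.573  0.3144 0.12  ] scene [0.5835 0.313  0.12  ]
mug [0.327  0.4403 0.085 ]
spray [ 0.5095 -0.4474  0.156 ]
blue [ 0.6057 -0.4712  0.165 ]
block [array([0.6438, 0.3525, 0.07  ]), array([0.6494, 0.2715, 0.07  ]), array([0.4477, 0.3278, 0.07  ])]
[[-0.9208  0.3901 -0.0005]
 [ 0.3901  0.9208 -0.0016]
 [-0.0001 -0.0017 -1.    ]]
```

```bash
cat >> h.py <<'E'
np.set_printoptions(precision=4,suppress=True)
cy=np.radians(-102.); c=np.array([np.cos(cy),np.sin(cy),0]); up=np.array([0,0,1.])
def tool(tilt,c=c):
    "tool orientation: tilt=0 down, -90 pointing along c; finger line horizontal"
    b=R.from_matrix(np.c_[-c,np.cross(-up,-c),-up]); return b*R.from_rotvec([0,np.radians(tilt),0])
def rel(p,Rt):
    s=r.get_state(); R0=R.from_quat(s['eef_rot'])
    print("xyz",R0.inv().apply(np.array(p)-s['tool_pos']).round(4),"rot",(R0.inv()*Rt).as_rotvec().round(4))
def st():
    s=r.get_state(); R0=R.from_quat(s['eef_rot']).as_matrix()
    print("t",s['clock'],"tcp",s['tool_pos'],"tx",R0[:,0],"tz",R0[:,2],"q",s['q'],"F",s['contact_force'],"op",s['opening'],"ff",s['finger_force'])
E
python3 - <<'E'
from h import *
T=tool(25); t=T.as_matrix()[:,2]; print(t)
rel(np.array([.443,-.0185,.012])-.12*t,T)
E
```

```text
[ 0.0879  0.4134 -0.9063]
xyz [-0.4246 -0.5183  0.0796] rot [-0.3019  0.3657  1.3559]
```

carry_out --plan '[{"rot":[0,0,0.7],"xyz":[-0.2,-0.245,-0.03],"grip":0},{"rot":[0,0,0.7],"xyz":[-0.2,-0.245,-0.03],"grip":0},{"rot":[0,0,0.7],"xyz":[-0.2,-0.245,-0.03],"grip":0},{"rot":[0,0,0.7],"xyz":[-0.2,-0.245,-0.03],"grip":0},{"rot":[0,0,0.7],"xyz":[-0.2,-0.245,-0.03],"grip":0},{"rot":[0,0,0.7],"xyz":[-0.2,-0.245,-0.03],"grip":0},{"rot":[0,0,0.7],"xyz":[-0.2,-0.245,-0.03],"grip":0},{"rot":[0,0,0.7],"xyz":[-0.2,-0.245,-0.03],"grip":0}]'

```text
clock: 0.77
tool_pos: [0.3328, 0.2671, 0.2303]
eef_rot: [0.525, 0.851, -0.001, 0.001]
contact_force: [0.0, -0.4, 0.7]
opening: 1.002
finger_force: 0.0
```

Run:
```python
from h import *
st();T=tool(25); t=T.as_matrix()[:,2]
rel(np.array([.443,-.0185,.012])-.12*t,T)
```

```text
t 0.7667 tcp [0.3328 0.2671 0.2303] tx [-0.4494  0.8933 -0.0023] tz [-0.0003 -0.0028 -1.    ] q [-0.7707  0.3902 -0.0217  2.0936  0.0162  0.6601 -0.3375] F [ 0.018  -0.4477  0.7213] op 1.0017065129957905 ff 0.0
xyz [-0.344  -0.0614  0.1105] rot [-0.1481  0.4223  0.6645]
```

carry_out --plan '[{"rot":[-0.15,0.42,0.66],"xyz":[-0.344,-0.061,0.1],"grip":0},{"rot":[-0.15,0.42,0.66],"xyz":[-0.344,-0.061,0.1],"grip":0},{"rot":[-0.15,0.42,0.66],"xyz":[-0.344,-0.061,0.1],"grip":0},{"rot":[-0.15,0.42,0.66],"xyz":[-0.344,-0.061,0.1],"grip":0},{"rot":[-0.15,0.42,0.66],"xyz":[-0.344,-0.061,0.1],"grip":0},{"rot":[-0.15,0.42,0.66],"xyz":[-0.344,-0.061,0.1],"grip":0},{"rot":[-0.15,0.42,0.66],"xyz":[-0.344,-0.061,0.1],"grip":0},{"rot":[-0.15,0.42,0.66],"xyz":[-0.344,-0.061,0.1],"grip":0}]'

```text
clock: 1.43
tool_pos: [0.4013, 0.0508, 0.1623]
eef_rot: [0.739, 0.644, 0.154, -0.126]
contact_force: [0.6, -0.8, -0.7]
opening: 1.003
finger_force: 0.0
```

Run:
```python
from h import *
st();T=tool(25); t=T.as_matrix()[:,2]
rel(np.array([.443,-.0185,.012]),T)
```

```text
t 1.4333 tcp [0.4013 0.0508 0.1623] tx [0.1242 0.9126 0.3895] tz [ 0.0656  0.3842 -0.9209] q [ 0.4306  0.5689 -0.4854  2.3055 -0.5066  0.2951  0.366 ] F [ 0.6235 -0.7544 -0.6871] op 1.0027878599151026 ff 0.0
xyz [-0.1166  0.0492  0.1145] rot [-0.0169  0.0357  0.068 ]
```

carry_out --plan '[{"rot":[-0.017,0.036,0.068],"xyz":[-0.117,0.049,0.02],"grip":0},{"rot":[-0.017,0.036,0.068],"xyz":[-0.117,0.049,0.02],"grip":0},{"rot":[-0.017,0.036,0.068],"xyz":[-0.117,0.049,0.02],"grip":0},{"rot":[-0.017,0.036,0.068],"xyz":[-0.117,0.049,0.02],"grip":0},{"rot":[-0.017,0.036,0.068],"xyz":[-0.117,0.049,0.02],"grip":0},{"rot":[-0.017,0.036,0.068],"xyz":[-0.117,0.049,0.02],"grip":0}]'

```text
clock: 1.93
tool_pos: [0.4354, -0.0534, 0.0992]
eef_rot: [0.758, 0.616, 0.167, -0.137]
contact_force: [0.3, -0.3, -0.5]
opening: 0.999
finger_force: 0.0
```

Run:
```python
from h import *
st();T=tool(25); t=T.as_matrix()[:,2]
rel(np.array([.443,-.0185,.012]),T)
im=r.snapshot("top");s=r.snapshot("scene")
o=np.zeros((400,800,3),np.uint8);o[:]=0
o[:,:400]=cv2.resize(im[180:280,210:310],(400,400));o[:,400:]=cv2.resize(s[140:240,190:290],(400,400))
cv2.imwrite("pics/a1.png",o[:,:,::-1])
```

```text
t 1.9333 tcp [ 0.4354 -0.0534  0.0992] tx [0.1865 0.8876 0.4212] tz [ 0.0843  0.4127 -0.907 ] q [ 0.639   0.7565 -0.4419  2.1773 -0.4259  0.3307  0.5026] F [ 0.3203 -0.3023 -0.4786] op 0.9994550188668452 ff 0.0
xyz [-0.0044  0.0005  0.0942] rot [-0.0034  0.0015  0.0021]
```

View pics/a1.png

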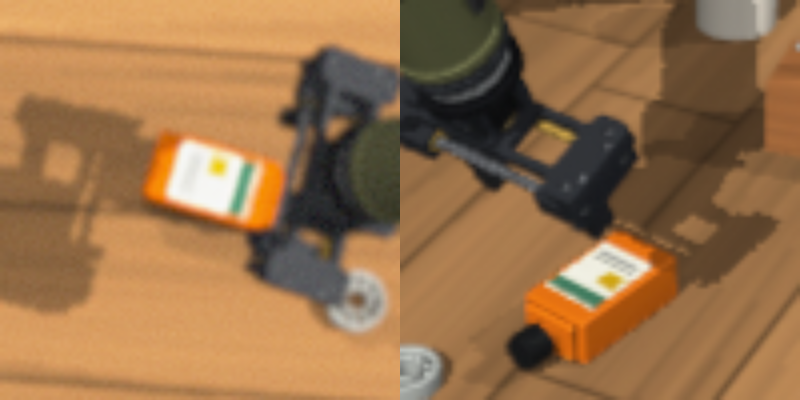

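The picture shows the open fingers just behind the cap end, lined up with the bottle, with the bottle undisturbed at crop (215,180). Descending along the tool axis.

carry_out --plan '[{"rot":[0,0,0],"xyz":[-0.004,0,0.035],"grip":0},{"rot":[0,0,0],"xyz":[-0.004,0,0.06],"grip":0},{"rot":[0,0,0],"xyz":[-0.004,0,0.08],"grip":0},{"rot":[0,0,0],"xyz":[-0.004,0,0.093],"grip":0},{"rot":[0,0,0],"xyz":[-0.004,0,0.093],"grip":0},{"rot":[0,0,0],"xyz":[-0.004,0,0.093],"grip":0}]'

```text
clock: 2.53
tool_pos: [0.4427, -0.018, 0.0137]
eef_rot: [0.757, 0.617, 0.167, -0.137]
contact_force: [-0.2, -0.2, -0.7]
opening: 0.999
finger_force: 0.0
```

Run:
```python
from h import *
st();T=tool(25)
rel(np.array([.443,-.0185,.012]),T)
im=r.snapshot("top");s=r.snapshot("scene")
o=np.zeros((400,800,3),np.uint8)
o[:,:400]=cv2.resize(im[180:280,210:310],(400,400));o[:,400:]=cv2.resize(s[140:240,190:290],(400,400))
cv2.imwrite("pics/a2.png",o[:,:,::-1])
```

```text
t 2.5333 tcp [ 0.4427 -0.018   0.0137] tx [0.184  0.8882 0.4211] tz [ 0.0839  0.4126 -0.907 ] q [ 0.5892  0.9553 -0.5001  2.2204 -0.4537  0.0708  0.5257] F [-0.1641 -0.2047 -0.7011] op 0.9989368349458417 ff 0.0
xyz [-0.0011  0.0004  0.0014] rot [-0.0037  0.0017  0.0047]
```

View pics/a2.png

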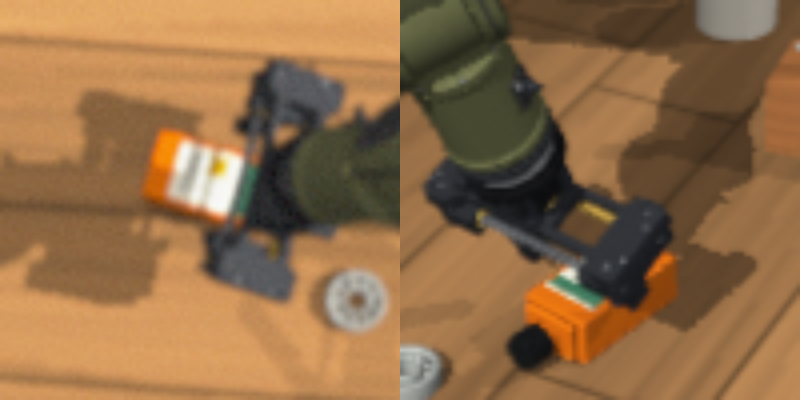

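The fingers straddle the bottle body in both views. Closing.

carry_out --plan '[{"rot":[0,0,0],"xyz":[0,0,0],"grip":255},{"rot":[0,0,0],"xyz":[0,0,0],"grip":255},{"rot":[0,0,0],"xyz":[0,0,0],"grip":255},{"rot":[0,0,0],"xyz":[0,0,0],"grip":255},{"rot":[0,0,0],"xyz":[0,0,0],"grip":255},{"rot":[0,0,0],"xyz":[0,0,0],"grip":255},{"rot":[0,0,0],"xyz":[0,0,0],"grip":255},{"rot":[0,0,0],"xyz":[0,0,0],"grip":255}]' --squeeze 40

```text
clock: 3.3
tool_pos: [0.4431, -0.0196, 0.013]
eef_rot: [0.758, 0.616, 0.167, -0.136]
contact_force: [0.7, -0.3, 1.2]
opening: 0.416
finger_force: 0.0
```

Run:
```python
from h import *
st()
im=r.snapshot("top");s=r.snapshot("scene")
o=np.zeros((400,800,3),np.uint8)
o[:,:400]=cv2.resize(im[180:280,210:310],(400,400));o[:,400:]=cv2.resize(s[140:240,190:290],(400,400))
cv2.imwrite("pics/a3.png",o[:,:,::-1])
```

```text
t 3.3 tcp [ 0.4431 -0.0196  0.013 ] tx [0.1866 0.888  0.4202] tz [ 0.0854  0.4114 -0.9074] q [ 0.5912  0.9564 -0.4991  2.2194 -0.4536  0.0698  0.526 ] F [ 0.7135 -0.2728  1.1841] op 0.41585881625025495 ff 0.0
```

View pics/a3.png

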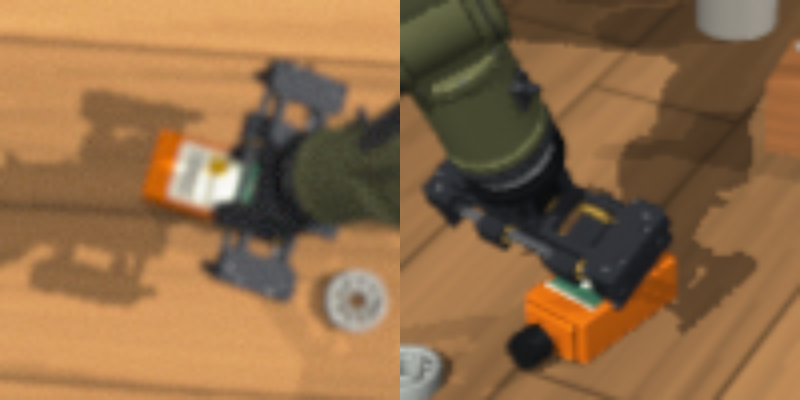

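The view shows the fingers moved in against the bottle's sides, and the bottle unmoved. The force still reads 0, so I give it more time.

carry_out --plan '[{"rot":[0,0,0],"xyz":[0,0,0],"grip":255},{"rot":[0,0,0],"xyz":[0,0,0],"grip":255},{"rot":[0,0,0],"xyz":[0,0,0],"grip":255},{"rot":[0,0,0],"xyz":[0,0,0],"grip":255}]' --squeeze 40

```text
clock: 3.73
tool_pos: [0.4432, -0.0196, 0.013]
eef_rot: [0.758, 0.616, 0.167, -0.136]
contact_force: [0.9, -0.1, 0.1]
opening: 0.024
finger_force: 0.0
```

Run:
```python
from h import *
st()
s_=r.get_state(); p=np.array(s_['tool_pos']); M=R.from_quat(s_['eef_rot']).as_matrix()
o=np.zeros((600,800,3),np.uint8)
for k,(n,x0,y0,w,h) in enumerate((("top",230,170,80,120),("scene",195,130,80,120))):
    im=r.snapshot(n)[y0:y0+h,x0:x0+w]; im=cv2.resize(im,None,fx=5,fy=5,interpolation=cv2.INTER_CUBIC)
    for d,col in((0,(255,0,0)),(.019,(0,255,0)),(.064,(0,0,255)),(.15,(255,0,255))):
        u=(proj(n,p-M[:,2]*d)[0]-[x0,y0]+.5)*5; cv2.circle(im,tuple(u.astype(int).tolist()),4,col,-1)
    for e in(-.0935,.0935):
        u=(proj(n,p-M[:,2]*.064+M[:,1]*e)[0]-[x0,y0]+.5)*5; cv2.circle(im,tuple(u.astype(int).tolist()),4,(0,255,255),-1)
    o[:,k*400:k*400+400]=im
cv2.imwrite("pics/a4.png",o[:,:,::-1])
```

```text
t 3.7333 tcp [ 0.4432 -0.0196  0.013 ] tx [0.1866 0.888  0.4202] tz [ 0.0855  0.4115 -0.9074] q [ 0.5912  0.9564 -0.4991  2.2193 -0.4536  0.0698  0.526 ] F [ 0.8876 -0.0953  0.1256] op 0.023543163039852204 ff 0.0
```

View pics/a4.png

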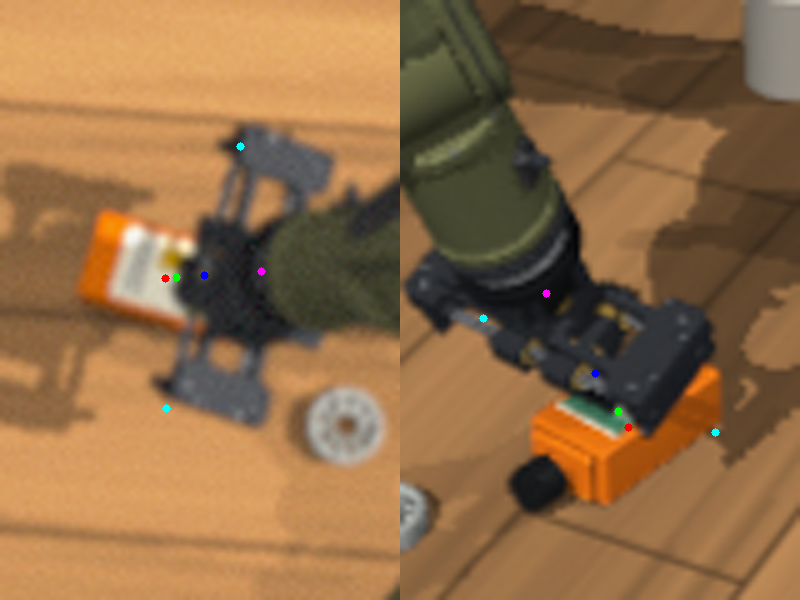

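The overlay shows the closed fingertips near the green dot (top crop (180,280)), above the label and not around the bottle, so the TCP reading does not match the picture. I check this against the first picture, where the fingers are clearly seen at scene (258,73) and (280,68).

Run:
```python
from h import *
p=np.array([0.2436401,0.57486615,0.199486]);M=R.from_quat([1.99010577e-01,9.79996982e-01,-8.32908068e-04,-1.06293448e-04]).as_matrix()
for d in(0,.02,.04,.06):
    for e in(-.052,0,.052): print(d,e,proj("scene",p-M[:,2]*d+M[:,1]*e)[0],proj("top",p-M[:,2]*d+M[:,1]*e)[0])
im=cv2.imread("pics/scene0.png",0)[38:84,240:300]
for v in range(0,46,2): print(v+38,''.join('#' if x<60 else '.' for x in im[v]))
```

```text
0 -0.052 [257.4309  85.3131] [ 74.7362 275.9796]
0 0 [267.5041  81.9347] [ 60.0448 267.9565]
0 0.052 [277.2896  78.6527] [ 45.4842 260.0047]
0.02 -0.052 [257.3342  80.4297] [ 71.5892 275.7772]
0.02 0 [267.4722  77.1012] [ 56.6638 267.6194]
0.02 0.052 [277.3189  73.8683] [ 41.8736 259.5353]
0.04 -0.052 [257.2362  75.4835] [ 68.3335 275.5678]
0.04 0 [267.4399  72.2064] [ 53.1666 267.2707]
0.04 0.052 [277.3485  69.0241] [ 38.1393 259.0499]
0.06 -0.052 [257.1369  70.4732] [ 64.9634 275.3511]
0.06 0 [267.4071  67.2492] [ 49.547  266.9098]
0.06 0.052 [277.3785  64.119 ] [ 34.2749 258.5475]
38 .................#################..........................
40 .................#################..#######.................
42 .................###############################............
44 .................##################################.........
46 ................###################################.........
48 ............######################################..........
50 ....###########################.########...#######..........
52 ....#######..###########....................######........
[... 262 characters left out ...]
.............######.................#####..............#....
64 ..............#####.................#####...................
66 ...............#####...............#####....................
68 ...............#####...............#####....................
70 ...............#####........................................
72 ...............#####........................................
74 ................####........................................
76 ..................##........................................
78 ............................................................
80 ............................................................
82 ............................................................
```

Run:
```python
from h import *
im=cv2.imread("pics/scene0.png",0)[60:94,240:300]
for v in range(0,34,2): print(v+60,' '.join('%3d'%x for x in im[v,12:42]))
rel([.443,-.027,.035],tool(8)); rel([.443,-.027,.0],tool(8))
```

```text
60  36  47  52  43  34  27  29  32  32  33  45 114 131 131 131 130 131 131 131 130 130 130 101  50  25  21  18  22  30 112
62  68  51  39  37  51  39  27  83  96 122 132 131 131 131 132 132 131 131 132 131 132 131 113  64  18  16  22  28  51 115
64 131  98  48  26  22  21  25 102 129 132 132 132 132 132 132 132 132 132 132 132 132 132 112  66  22  29  30  30  57 116
66 132 114  65  21  21  25  26  23  90 125 132 132 132 132 132 132 132 132 132 132 132 132 102  49  28  32  28  31  71 120
68 132 133  87  34  32  30  27  23 112 132 133 133 133 133 133 133 133 133 133 132 132 133 100  48  28  31  27  32  92 127
70 133 133  93  45  33  34  34  27 109 132 133 133 133 133 132 133 133 133 133 133 133 133 121  96  78  67  62  79 122 133
72 135 135 106  58  34  34  33  30  71 121 134 133 133 133 133 133 134 133 134 134 133 133 134 134 134 134 134 134 134 134
74 143 142 114  63  33  35  33  31  73 126 138 138 137 137 131 133 136 135 135 135 134 134 134 134 134 134 134 134 134 134
76 150 151 150 137 104  74  58  54  97 138 147 147 146 146 145 145 144 144 143 143 142 142 141 141 140 140 139 138 1
[... 410 characters left out ...]
 146 146 146 147 148 147 148 148 148 148 149 149 149 150 150 150 150 151 152 151 150 147
86 131 134 135 137 139 140 141 141 141 142 142 142 144 144 144 144 144 145 145 146 145 146 146 147 146 146 148 147 146 145
88 102 103 105 107 106 110 114 116 118 120 121 124 127 129 130 132 114 128 138 139 140 141 141 142 142 143 143 143 142 139
90  85  86  88  89  90  92  93  94  95  96  97  97  98  99 101 103 104 107 109 111 113 115 117 119 121 123 126 124 120 117
92  63  65  66  67  69  69  71  74  74  75  77  78  79  80  82  83  84  86  87  88  88  91  92  92  95  95  96  97  84  88
xyz [ 0.0027  0.0013 -0.023 ] rot [-0.0016 -0.294   0.0024]
xyz [-0.012   0.0013  0.0088] rot [-0.0016 -0.294   0.0024]
```

carry_out --plan '[{"rot":[0,-0.1,0],"xyz":[0.003,0,-0.023],"grip":255},{"rot":[0,-0.2,0],"xyz":[0.003,0,-0.023],"grip":255},{"rot":[0,-0.294,0],"xyz":[0.003,0,-0.023],"grip":255},{"rot":[0,-0.294,0],"xyz":[0.003,0,-0.023],"grip":255},{"rot":[0,-0.294,0],"xyz":[0.003,0,-0.023],"grip":255}]'

```text
clock: 4.25
tool_pos: [0.4423, -0.0229, 0.0356]
eef_rot: [0.772, 0.632, 0.054, -0.044]
contact_force: [0.6, -0.2, 0.2]
opening: 0.0
finger_force: 0.0
```

Run:
```python
from h import *
st(); rel([.443,-.027,.02],tool(8)); rel([.443,-.027,.0],tool(8))
```

```text
t 4.25 tcp [ 0.4423 -0.0229  0.0356] tx [0.1949 0.9708 0.1399] tz [ 0.0277  0.1371 -0.9902] q [ 0.1404  0.7972 -0.1269  2.2444 -0.5247  0.0963  0.3764] F [ 0.5553 -0.212   0.1927] op 0.00047935033083083264 ff 0.0
xyz [-0.006   0.0015  0.0149] rot [-0.0014 -0.0007  0.0112]
xyz [-0.0088  0.0014  0.0347] rot [-0.0014 -0.0007  0.0112]
```

carry_out --plan '[{"rot":[0,0,0],"xyz":[-0.003,0,0.004],"grip":255},{"rot":[0,0,0],"xyz":[-0.003,0,0.008],"grip":255},{"rot":[0,0,0],"xyz":[-0.003,0,0.012],"grip":255},{"rot":[0,0,0],"xyz":[-0.003,0,0.016],"grip":255},{"rot":[0,0,0],"xyz":[-0.003,0,0.02],"grip":255},{"rot":[0,0,0],"xyz":[-0.003,0,0.02],"grip":255}]'

```text
clock: 4.75
tool_pos: [0.4411, -0.0273, 0.0139]
eef_rot: [0.775, 0.628, 0.054, -0.045]
contact_force: [-0.7, 0.6, -0.2]
opening: 0.003
finger_force: 0.0
```

carry_out --plan '[{"rot":[0,0,0],"xyz":[0,0,0.002],"grip":255},{"rot":[0,0,0],"xyz":[0,0,0.004],"grip":255},{"rot":[0,0,0],"xyz":[0,0,0.006],"grip":255},{"rot":[0,0,0],"xyz":[0,0,0.006],"grip":255}]'

```text
clock: 5.08
tool_pos: [0.4422, -0.0263, 0.0089]
eef_rot: [0.776, 0.627, 0.053, -0.045]
contact_force: [-0.1, -0.3, -0.4]
opening: 0.003
finger_force: 0.0
```

Run:
```python
from h import *
st(); p=r.get_state()['tool_pos']
for n in("top","scene"): print(n,proj(n,p))
o=np.zeros((600,800,3),np.uint8)
for k,(n,x0,y0,w,h) in enumerate((("top",230,170,80,120),("scene",195,130,80,120))):
    o[:,k*400:k*400+400]=cv2.resize(r.snapshot(n)[y0:y0+h,x0:x0+w],None,fx=5,fy=5,interpolation=cv2.INTER_CUBIC)
cv2.imwrite("pics/a5.png",cv2.convertScaleAbs(o[:,:,::-1],alpha=1.5))
```

```text
t 5.0833 tcp [ 0.4422 -0.0263  0.0089] tx [0.2073 0.9683 0.1394] tz [ 0.0263  0.1369 -0.9902] q [ 0.1533  0.8579 -0.1359  2.2475 -0.9991  0.0429  0.8527] F [-0.1244 -0.3037 -0.3962] op 0.002573465160675491 ff 0.0
top [[264.4042 225.7914]]
scene [[238.9302 217.1848]]
```

View pics/a5.png

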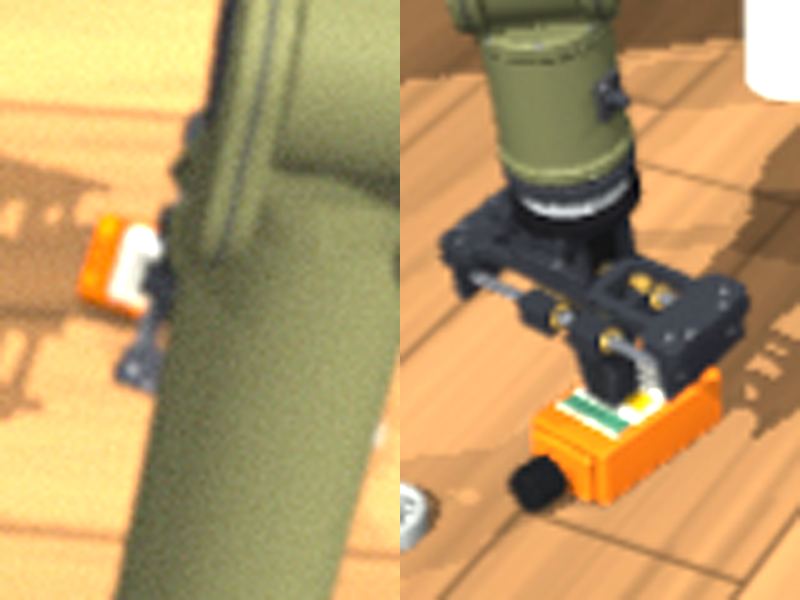

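The view shows the shut fingertips at scene crop (605,398), just touching or hovering over the label, while the reported TCP projects about 34 mm further along the tool axis. The true tips are therefore about 34 mm behind the reported TCP, and I'll allow for that. Joints 5 and 6 are at their limits here, so I'll come in with the opposite tilt to swing the wrist into the middle of its range.

```bash
cat >> h.py <<'E'
D=.034; G0=np.array([.4415,-.0265,.028])
def reach(G,T,back=0):  # G = grasp point
    t=T.as_matrix()[:,2]; rel(np.array(G)+(.019+D-back)*t,T)
E
python3 - <<'E'
from h import *
reach(G0,tool(-30),.08); reach(G0,tool(-30),.0)
E
```

```text
xyz [ 0.0188 -0.0008 -0.04  ] rot [-0.0027 -0.6635 -0.0003]
xyz [-0.0305 -0.0006  0.0231] rot [-0.0027 -0.6635 -0.0003]
```

carry_out --plan '[{"rot":[0,0,0],"xyz":[0.005,0,-0.04],"grip":0},{"rot":[0,0,0],"xyz":[0.01,0,-0.06],"grip":0},{"rot":[0,-0.12,0],"xyz":[0.02,0,-0.06],"grip":0},{"rot":[0,-0.24,0],"xyz":[0.02,0,-0.06],"grip":0},{"rot":[0,-0.36,0],"xyz":[0.02,0,-0.06],"grip":0},{"rot":[0,-0.48,0],"xyz":[0.02,0,-0.06],"grip":0},{"rot":[0,-0.6,0],"xyz":[0.02,0,-0.05],"grip":0},{"rot":[0,-0.66,0],"xyz":[0.02,0,-0.05],"grip":0}]'

```text
clock: 5.85
tool_pos: [0.4458, -0.0122, 0.0624]
eef_rot: [0.755, 0.612, -0.183, 0.15]
contact_force: [-0.1, -0.7, -1.9]
opening: 0.589
finger_force: 0.0
```

Run:
```python
from h import *
st(); reach(G0,tool(-30),.06); reach(G0,tool(-20),0.03)
```

```text
t 5.85 tcp [ 0.4458 -0.0122  0.0624] tx [ 0.1836  0.8688 -0.4599] tz [-0.0935 -0.4503 -0.888 ] q [-0.8701  1.0759  0.8898  2.0866 -0.6633  0.5467  0.1749] F [-0.0901 -0.6957 -1.913 ] op 0.58917499668229 ff 0.0
xyz [ 0.0029 -0.0013  0.0304] rot [ 0.0022 -0.0457  0.001 ]
xyz [ 0.0055 -0.0014  0.0602] rot [0.0021 0.1288 0.0011]
```

carry_out --plan '[{"rot":[0,0,0],"xyz":[0.003,-0.001,0.01],"grip":0},{"rot":[0,0,0],"xyz":[0.003,-0.001,0.01],"grip":0},{"rot":[0,0.1,0],"xyz":[0.005,-0.001,0.03],"grip":0},{"rot":[0,0.13,0],"xyz":[0.005,-0.001,0.05],"grip":0},{"rot":[0,0.13,0],"xyz":[0.005,-0.001,0.06],"grip":0},{"rot":[0,0.13,0],"xyz":[0.005,-0.001,0.06],"grip":0},{"rot":[0,0.13,0],"xyz":[0.005,-0.001,0.06],"grip":0}]'

```text
clock: 6.43
tool_pos: [0.439, -0.0368, 0.0069]
eef_rot: [0.767, 0.619, -0.133, 0.106]
contact_force: [-0.2, -0.1, -0.1]
opening: 1.001
finger_force: 0.0
```

Run:
```python
from h import *
st(); reach(G0,tool(-20),.0); reach(G0,tool(-10),0.0);reach(G0,tool(0),0.0)
```

```text
t 6.4333 tcp [ 0.439  -0.0368  0.0069] tx [ 0.1976  0.9211 -0.3355] tz [-0.0725 -0.3276 -0.942 ] q [-0.6158  1.0257  0.6001  2.1746 -0.8078  0.2747  0.3588] F [-0.1527 -0.0778 -0.0634] op 1.0011249748655193 ff 0.0
xyz [0.0026 0.0004 0.0295] rot [-0.0028 -0.007  -0.0018]
xyz [0.0118 0.0004 0.0288] rot [-0.0026  0.1676 -0.002 ]
xyz [0.0207 0.0003 0.0265] rot [-0.0025  0.3421 -0.0022]
```

Reach is tight here at the tilt I need for standing the bottle. So I grasp at this tilt, carry the bottle outward lying down, and regrasp it there.

carry_out --plan '[{"rot":[0,0,0],"xyz":[0.0026,0,0.01],"grip":0},{"rot":[0,0,0],"xyz":[0.0026,0,0.02],"grip":0},{"rot":[0,0,0],"xyz":[0.0026,0,0.026],"grip":0},{"rot":[0,0,0],"xyz":[0.0026,0,0.026],"grip":0},{"rot":[0,0,0],"xyz":[0.0026,0,0.026],"grip":0}]'

```text
clock: 6.85
tool_pos: [0.438, -0.0418, -0.0189]
eef_rot: [0.765, 0.621, -0.133, 0.107]
contact_force: [1.3, -0.6, -0.6]
opening: 0.998
finger_force: 0.0
```

carry_out --plan '[{"rot":[0,0,0],"xyz":[0,0,0],"grip":255},{"rot":[0,0,0],"xyz":[0,0,0],"grip":255},{"rot":[0,0,0],"xyz":[0,0,0],"grip":255},{"rot":[0,0,0],"xyz":[0,0,0],"grip":255},{"rot":[0,0,0],"xyz":[0,0,0],"grip":255},{"rot":[0,0,0],"xyz":[0,0,0],"grip":255},{"rot":[0,0,0],"xyz":[0,0,0],"grip":255},{"rot":[0,0,0],"xyz":[0,0,0],"grip":255}]' --squeeze 35

```text
clock: 7.52
tool_pos: [0.4382, -0.0416, -0.0191]
eef_rot: [0.765, 0.621, -0.133, 0.107]
contact_force: [0.5, 1.2, 5.5]
opening: 0.7
finger_force: 34.9
```

Run:
```python
from h import *
st(); T=tool(-20)
p=r.get_state()['tool_pos']; rel(p+[0.15,-.0,.02],T)
```

```text
t 7.5167 tcp [ 0.4382 -0.0416 -0.0191] tx [ 0.1925  0.9217 -0.3367] tz [-0.0706 -0.3292 -0.9416] q [-0.5696  1.0602  0.525   2.1772 -0.8391  0.1985  0.3789] F [0.4594 1.2476 5.4562] op 0.6995589877520818 ff 34.930324126034975
xyz [ 0.0221  0.1468 -0.0294] rot [-0.0006 -0.0056  0.0033]
```

carry_out --plan '[{"rot":[0,0,0],"xyz":[-0.007,0,-0.019],"grip":255},{"rot":[0,0,0],"xyz":[-0.007,0,-0.019],"grip":255},{"rot":[0,0,0],"xyz":[0.0,0.035,-0.021],"grip":255},{"rot":[0,0,0],"xyz":[0.007,0.07,-0.024],"grip":255},{"rot":[0,0,0],"xyz":[0.014,0.11,-0.027],"grip":255},{"rot":[0,0,0],"xyz":[0.022,0.147,-0.029],"grip":255},{"rot":[0,0,0],"xyz":[0.022,0.147,-0.029],"grip":255},{"rot":[0,0,0],"xyz":[0.022,0.147,-0.029],"grip":255}]'

```text
clock: 8.18
tool_pos: [0.5897, -0.0418, -0.0012]
eef_rot: [0.764, 0.622, -0.133, 0.107]
contact_force: [-1.5, 0.2, -3.4]
opening: 0.701
finger_force: 34.9
```

Run:
```python
from h import *
st(); T=tool(-20); p=r.get_state()['tool_pos'].copy(); p[2]=-.019
rel(p,T)
```

```text
t 8.1833 tcp [ 0.5897 -0.0418 -0.0012] tx [ 0.191   0.9221 -0.3366] tz [-0.0699 -0.3293 -0.9416] q [-0.5967  1.173   0.7959  1.7322 -0.6954  0.6543  0.2427] F [-1.4564  0.1677 -3.3813] op 0.7014521236067329 ff 34.9380343593657
xyz [0.006  0.     0.0167] rot [ 0.0001 -0.0057  0.0049]
```

Lower the bottle, release it, and back off along the tool axis.

carry_out --plan '[{"rot":[0,0,0],"xyz":[0.003,0,0.009],"grip":255},{"rot":[0,0,0],"xyz":[0.006,0,0.0165],"grip":255},{"rot":[0,0,0],"xyz":[0.006,0,0.0165],"grip":255},{"rot":[0,0,0],"xyz":[0.006,0,0.0165],"grip":255},{"rot":[0,0,0],"xyz":[0.006,0,0.0165],"grip":0},{"rot":[0,0,0],"xyz":[0.006,0,0.0165],"grip":0},{"rot":[0,0,0],"xyz":[0.006,0,0.0165],"grip":0},{"rot":[0,0,0],"xyz":[0.006,0,0.0165],"grip":0}]'

```text
clock: 8.85
tool_pos: [0.5881, -0.0421, -0.017]
eef_rot: [0.765, 0.621, -0.133, 0.107]
contact_force: [-0.6, -0.3, 0.2]
opening: 0.98
finger_force: 0.0
```

carry_out --plan '[{"rot":[0,0,0],"xyz":[0,0,-0.03],"grip":0},{"rot":[0,0,0],"xyz":[0,0,-0.06],"grip":0},{"rot":[0,0,0],"xyz":[0,0,-0.08],"grip":0},{"rot":[0,0,0],"xyz":[0,0,-0.08],"grip":0}]'

```text
clock: 9.18
tool_pos: [0.5971, -0.0146, 0.0619]
eef_rot: [0.764, 0.622, -0.131, 0.109]
contact_force: [0.4, -0.1, 0.0]
opening: 0.999
finger_force: 0.0
```

Run:
```python
from h import *
st(); G=G0+[.1515,0,0]
reach(G,tool(25),.08); reach(G,tool(25),.0)
```

```text
t 9.1833 tcp [ 0.5971 -0.0146  0.0619] tx [ 0.1926  0.9222 -0.3354] tz [-0.0637 -0.3293 -0.9421] q [-0.6648  1.1033  0.8796  1.6957 -0.6377  0.7829  0.1863] F [ 0.4157 -0.0856  0.0367] op 0.9986384399970439 ff 0.0
xyz [-0.0193 -0.0017  0.0169] rot [0.0046 0.7783 0.0055]
xyz [ 0.0368 -0.0019  0.0739] rot [0.0046 0.7783 0.0055]
```

carry_out --plan '[{"rot":[0,0.12,0],"xyz":[-0.02,-0.002,-0.02],"grip":0},{"rot":[0,0.24,0],"xyz":[-0.02,-0.002,-0.02],"grip":0},{"rot":[0,0.36,0],"xyz":[-0.02,-0.002,-0.02],"grip":0},{"rot":[0,0.48,0],"xyz":[-0.02,-0.002,-0.01],"grip":0},{"rot":[0,0.6,0],"xyz":[-0.02,-0.002,0.0],"grip":0},{"rot":[0,0.72,0],"xyz":[-0.02,-0.002,0.01],"grip":0},{"rot":[0,0.778,0],"xyz":[-0.02,-0.002,0.017],"grip":0},{"rot":[0,0.778,0],"xyz":[-0.02,-0.002,0.017],"grip":0}]'

```text
clock: 9.85
tool_pos: [0.5842, -0.0484, 0.0462]
eef_rot: [0.763, 0.61, 0.165, -0.136]
contact_force: [-1.1, -0.9, -0.3]
opening: 1.002
finger_force: 0.0
```

Run:
```python
from h import *
st(); G=G0+[.1515,0,0]
reach(G,tool(25),.0)
im=r.snapshot("top")
m=cv2.inRange(cv2.cvtColor(im,cv2.COLOR_RGB2HSV),(4,190,150),(14,255,255)); m[:150]=0;m[260:]=0;m[:,:220]=0;m[:,310:]=0
p=np.argwhere(m)[:,::-1]; print(len(p),p.min(0),p.max(0),proj("top",G0+[.1515,0,.014]))
```

```text
t 9.85 tcp [ 0.5842 -0.0484  0.0462] tx [0.2012 0.8858 0.4183] tz [ 0.0864  0.4093 -0.9083] q [ 0.1771  0.9206  0.155   1.8168 -0.9665  0.6934  0.8992] F [-1.1178 -0.9266 -0.3125] op 1.0017306257145617 ff 0.0
xyz [0.0138 0.004  0.0793] rot [-0.0005  0.0048 -0.0126]
60 [249 173] [272 194] [[267.3795 182.4988]]
```

carry_out --plan '[{"rot":[0,0,-0.012],"xyz":[0.014,0.004,0.01],"grip":0},{"rot":[0,0,-0.012],"xyz":[0.014,0.004,0.035],"grip":0},{"rot":[0,0,-0.012],"xyz":[0.014,0.004,0.055],"grip":0},{"rot":[0,0,-0.012],"xyz":[0.014,0.004,0.07],"grip":0},{"rot":[0,0,-0.012],"xyz":[0.014,0.004,0.078],"grip":0},{"rot":[0,0,-0.012],"xyz":[0.014,0.004,0.078],"grip":0},{"rot":[0,0,-0.012],"xyz":[0.014,0.004,0.078],"grip":0}]'

```text
clock: 10.48
tool_pos: [0.6002, 0.0073, -0.0158]
eef_rot: [0.753, 0.622, 0.167, -0.136]
contact_force: [0.8, 0.5, 0.9]
opening: 0.996
finger_force: 0.0
```

Run:
```python
from h import *
st(); G=G0+[.1515,0,0]
reach(G,tool(25),.0)
```

```text
t 10.4833 tcp [ 0.6002  0.0073 -0.0158] tx [0.1715 0.8908 0.4208] tz [ 0.0828  0.4126 -0.9072] q [ 0.1801  1.0171 -0.0216  1.8083 -0.9769  0.5091  0.8877] F [0.7531 0.4795 0.8929] op 0.9957633039742263 ff 0.0
xyz [-0.0128 -0.0002 -0.0013] rot [-0.0048  0.002   0.0174]
```

carry_out --plan '[{"rot":[0,0,0.01],"xyz":[-0.013,0,-0.002],"grip":0},{"rot":[0,0,0.01],"xyz":[-0.013,0,-0.002],"grip":0},{"rot":[0,0,0.01],"xyz":[-0.013,0,-0.002],"grip":255},{"rot":[0,0,0.01],"xyz":[-0.013,0,-0.002],"grip":255},{"rot":[0,0,0.01],"xyz":[-0.013,0,-0.002],"grip":255},{"rot":[0,0,0.01],"xyz":[-0.013,0,-0.002],"grip":255},{"rot":[0,0,0.01],"xyz":[-0.013,0,-0.002],"grip":255},{"rot":[0,0,0.01],"xyz":[-0.013,0,-0.002],"grip":255}]' --squeeze 45

```text
clock: 11.15
tool_pos: [0.5965, -0.0075, -0.0196]
eef_rot: [0.757, 0.616, 0.166, -0.137]
contact_force: [-3.9, -1.3, 4.4]
opening: 0.698
finger_force: 45.0
```

carry_out --plan '[{"rot":[0,0,0],"xyz":[0,0,0],"grip":255},{"rot":[0,0,0],"xyz":[0,0,0],"grip":255},{"rot":[0,0,0],"xyz":[0.015,0,-0.03],"grip":255},{"rot":[0,0,0],"xyz":[0.03,0,-0.065],"grip":255},{"rot":[0,0,0],"xyz":[0.046,0,-0.1],"grip":255},{"rot":[0,0,0],"xyz":[0.055,0,-0.12],"grip":255},{"rot":[0,0,0],"xyz":[0.055,0,-0.12],"grip":255}]'

```text
clock: 11.73
tool_pos: [0.6015, -0.0095, 0.1167]
eef_rot: [0.757, 0.617, 0.169, -0.132]
contact_force: [-0.3, -0.8, -3.0]
opening: 0.702
finger_force: 45.0
```

Run:
```python
from h import *
st(); 
reach([.58,-.10,.17],tool(-65),.0)
```

```text
t 11.7333 tcp [ 0.6015 -0.0095  0.1167] tx [0.1814 0.8893 0.4199] tz [ 0.0933  0.4095 -0.9075] q [ 0.1192  0.8064  0.1325  1.7846 -0.842   0.7427  0.6957] F [-0.3335 -0.8452 -3.0207] op 0.7023514621788328 ff 44.970406922511756
xyz [-0.115  -0.0025 -0.0872] rot [ 0.0107 -1.5678  0.0011]
```

Run:
```python
from h import *
reach([.59,-.06,.17],tool(-20),.0)
```

```text
xyz [-0.062  -0.001  -0.0325] rot [ 0.0087 -0.7824  0.0047]
```

carry_out --plan '[{"rot":[0.001,-0.11,0],"xyz":[-0.01,0,-0.005],"grip":255},{"rot":[0.002,-0.22,0],"xyz":[-0.02,0,-0.01],"grip":255},{"rot":[0.003,-0.33,0],"xyz":[-0.03,0,-0.015],"grip":255},{"rot":[0.005,-0.44,0],"xyz":[-0.04,0,-0.02],"grip":255},{"rot":[0.006,-0.55,0],"xyz":[-0.05,0,-0.025],"grip":255},{"rot":[0.007,-0.66,0],"xyz":[-0.06,0,-0.03],"grip":255},{"rot":[0.009,-0.78,0],"xyz":[-0.062,0,-0.033],"grip":255},{"rot":[0.009,-0.78,0],"xyz":[-0.062,0,-0.033],"grip":255}]'

```text
clock: 12.4
tool_pos: [0.5845, -0.0677, 0.1109]
eef_rot: [0.758, 0.628, -0.138, 0.104]
contact_force: [0.4, 2.5, -3.9]
opening: 0.697
finger_force: 45.0
```

Run:
```python
from h import *
st();reach([.58,-.10,.17],tool(-65),.0)
```

```text
t 12.4 tcp [ 0.5845 -0.0677  0.1109] tx [ 0.172   0.9244 -0.3403] tz [-0.0783 -0.3316 -0.9402] q [-0.545   0.9586  0.7547  1.7172 -0.3826  0.7561  0.0898] F [ 0.4004  2.5341 -3.9487] op 0.6971094661614939 ff 44.97134161647409
xyz [-0.0883  0.0001 -0.0071] rot [ 0.0021 -0.7869  0.0257]
```

carry_out --plan '[{"rot":[0,-0.11,0.004],"xyz":[-0.012,0,-0.001],"grip":255},{"rot":[0,-0.22,0.008],"xyz":[-0.025,0,-0.002],"grip":255},{"rot":[0,-0.33,0.012],"xyz":[-0.037,0,-0.003],"grip":255},{"rot":[0,-0.44,0.016],"xyz":[-0.05,0,-0.004],"grip":255},{"rot":[0,-0.55,0.02],"xyz":[-0.062,0,-0.005],"grip":255},{"rot":[0,-0.66,0.024],"xyz":[-0.075,0,-0.006],"grip":255},{"rot":[0,-0.787,0.026],"xyz":[-0.088,0,-0.007],"grip":255},{"rot":[0,-0.787,0.026],"xyz":[-0.088,0,-0.007],"grip":255}]'

```text
clock: 13.07
tool_pos: [0.5653, -0.155, 0.1419]
eef_rot: [0.656, 0.528, -0.423, 0.334]
contact_force: [-1.6, -0.4, -5.5]
opening: 0.701
finger_force: 45.0
```

Run:
```python
from h import *
st();reach([.58,-.10,.17],tool(-65),.0);reach([.58,-.10,.075],tool(-65),.0)
```

```text
t 13.0667 tcp [ 0.5653 -0.155   0.1419] tx [ 0.0844  0.4107 -0.9078] tz [-0.2008 -0.8854 -0.4192] q [-0.8025  1.4471  1.1334  1.5991 -0.1121  0.9456 -0.2361] F [-1.5691 -0.4139 -5.5492] op 0.7014276289641708 ff 44.971270551905036
xyz [-0.0014  0.0028 -0.0104] rot [-0.0123  0.0037  0.0029]
xyz [0.0848 0.0035 0.0294] rot [-0.0123  0.0037  0.0029]
```

```bash
cat >> h.py <<'E'
def orange(n,box):
    x0,y0,x1,y1=box; h=cv2.cvtColor(r.snapshot(n)[y0:y1,x0:x1],cv2.COLOR_RGB2HSV)
    return cv2.inRange(h,(4,190,100),(14,255,255))
E
python3 - <<'E'
from h import *
g=np.array([.575,-.107,.17]);
print("pred foot",proj("scene",g-[0,0,.065]),"bodytop",proj("scene",g+[0,0,.045]),"cap",proj("scene",g+[0,0,.083]))
u=proj("scene",g).ravel().astype(int); x0,y0=u-[32,40]
m=orange("scene",(x0,y0,x0+64,y0+80)); print(x0,y0)
for v in range(0,80,2): print(v+y0,''.join('#' if x else '.' for x in m[v]))
E
```

```text
pred foot [[265.0011 219.1297]] bodytop [[264.5553 186.2298]] cap [[264.3903 174.0496]]
232 160
160 ................................................................
162 ................................................................
164 ................................................................
166 ................................................................
168 ................................................................
170 ................................................................
172 ................................................................
174 ................................................................
176 ................................................................
178 ................................................................
180 ................................................................
182 ................................................................
184 ................................................................
186 ........................##......................................
188 .....................##########.##
[... 1055 characters left out ...]
..........
220 ...................##########################...................
222 ....................#########################...................
224 .......................#####################....................
226 ...........................###############......................
228 ...............................########.........................
230 ...................................#............................
232 ................................................................
234 ................................................................
236 ................................................................
238 ................................................................
```

Edges are vertical in the scene view, so the bottle is upright. Lowering.

carry_out --plan '[{"rot":[0,0,0],"xyz":[0.025,0,0.012],"grip":255},{"rot":[-0.006,0,0],"xyz":[0.05,0,0.023],"grip":255},{"rot":[-0.012,0.003,0],"xyz":[0.068,0,0.0315],"grip":255},{"rot":[-0.012,0.003,0],"xyz":[0.073,0,0.0335],"grip":255},{"rot":[-0.012,0.003,0],"xyz":[0.073,0,0.0335],"grip":255},{"rot":[-0.012,0.003,0],"xyz":[0.073,0,0.0335],"grip":255}]'

```text
clock: 13.62
tool_pos: [0.5687, -0.1558, 0.0741]
eef_rot: [0.66, 0.528, -0.412, 0.34]
contact_force: [-0.2, -0.4, -1.4]
opening: 0.705
finger_force: 45.0
```

Run:
```python
from h import *
st();p=r.get_state()['tool_pos'];rel(p-[0,0,.01],tool(-65))
```

```text
t 13.6167 tcp [ 0.5687 -0.1558  0.0741] tx [ 0.1033  0.4168 -0.9031] tz [-0.1853 -0.884  -0.4292] q [-0.7934  1.5357  1.0875  1.5792 -0.1666  0.895  -0.2978] F [-0.1988 -0.3902 -1.392 ] op 0.7045401931772887 ff 44.97024165932089
xyz [ 0.009  -0.0001  0.0043] rot [ 0.0025 -0.0073 -0.0144]
```

carry_out --plan '[{"rot":[0,-0.007,-0.014],"xyz":[0.008,0,0.004],"grip":255},{"rot":[0,-0.007,-0.014],"xyz":[0.015,0,0.007],"grip":255},{"rot":[0,-0.007,-0.014],"xyz":[0.018,0,0.0085],"grip":255},{"rot":[0,-0.007,-0.014],"xyz":[0.018,0,0.0085],"grip":255},{"rot":[0,-0.007,-0.014],"xyz":[0.018,0,0.0085],"grip":255}]'

```text
clock: 14.03
tool_pos: [0.5681, -0.1557, 0.0522]
eef_rot: [0.654, 0.532, -0.418, 0.339]
contact_force: [-0.2, 0.6, -2.4]
opening: 0.698
finger_force: 45.0
```

Run:
```python
from h import *
st();rel(r.get_state()['tool_pos'],tool(-65))
m=orange("scene",(232,180,296,260)); p=np.argwhere(m)
print(p[:,0].max()+180,p[:,0].min()+180,p[:,1].min()+232,p[:,1].max()+232)
x=r.get_state()['tool_pos']-.053*R.from_quat(r.get_state()['eef_rot']).as_matrix()[:,2]; print("grasp",x)
for f in(0,.01,.02):  # nearest foot corner row
    for sx in(-1,1):
        for sy in(-1,1):
            q=x*[1,1,0]+[0,0,f]-.02*c*0+.005*c+sx*.021*(-c)+sy*.031*np.cross(up,c); print(f,proj("scene",q)[0],end=' ')
    print()
```

```text
t 14.0333 tcp [ 0.5681 -0.1557  0.0522] tx [ 0.085   0.4113 -0.9075] tz [-0.1864 -0.8882 -0.42  ] q [-0.792   1.5718  1.072   1.5614 -0.1733  0.895  -0.3082] F [-0.2057  0.5552 -2.3572] op 0.6975949157518944 ff 44.97018207795918
xyz [0. 0. 0.] rot [0.0023 0.0029 0.0024]
254 213 251 277
grasp [ 0.5781 -0.1086  0.0748]
0 [252.0706 248.569 ] 0 [268.9209 257.7626] 0 [261.2521 241.0056] 0 [277.9965 249.8314] 
0.01 [251.9775 245.9671] 0.01 [268.9004 255.1359] 0.01 [261.1999 238.4218] 0.01 [278.016  247.2221] 
0.02 [251.8836 243.3425] 0.02 [268.8798 252.4857] 0.02 [261.1472 235.8159] 0.02 [278.0357 244.5899]
```

carry_out --plan '[{"rot":[0,0,0],"xyz":[0.004,0,0.002],"grip":255},{"rot":[0,0,0],"xyz":[0.0065,0,0.003],"grip":255},{"rot":[0,0,0],"xyz":[0.0065,0,0.003],"grip":255},{"rot":[0,0,0],"xyz":[0.0065,0,0.003],"grip":255}]'

```text
clock: 14.42
tool_pos: [0.568, -0.1556, 0.0448]
eef_rot: [0.654, 0.532, -0.418, 0.339]
contact_force: [0.0, -0.4, -2.2]
opening: 0.698
finger_force: 45.0
```

carry_out --plan '[{"rot":[0,0,0],"xyz":[0.0018,0,0.001],"grip":255},{"rot":[0,0,0],"xyz":[0.0018,0,0.001],"grip":255},{"rot":[0,0,0],"xyz":[0.0018,0,0.001],"grip":255}]'

```text
clock: 14.67
tool_pos: [0.5682, -0.1559, 0.0433]
eef_rot: [0.654, 0.531, -0.418, 0.339]
contact_force: [0.4, -0.0, -2.1]
opening: 0.698
finger_force: 45.0
```

carry_out --plan '[{"rot":[0,0,0],"xyz":[0.002,0,0.001],"grip":255},{"rot":[0,0,0],"xyz":[0.002,0,0.001],"grip":255},{"rot":[0,0,0],"xyz":[0.002,0,0.001],"grip":255}]'

```text
clock: 14.92
tool_pos: [0.5682, -0.1561, 0.0433]
eef_rot: [0.654, 0.531, -0.419, 0.34]
contact_force: [0.4, 3.4, 4.8]
opening: 0.703
finger_force: 44.9
```

Run:
```python
from h import *
st()
m=orange("scene",(232,180,296,270)); p=np.argwhere(m)
print(p[:,0].max()+180)
```

```text
t 14.9167 tcp [ 0.5682 -0.1561  0.0433] tx [ 0.0856  0.4086 -0.9087] tz [-0.1865 -0.8893 -0.4175] q [-0.7906  1.5867  1.0677  1.5535 -0.1787  0.8946 -0.317 ] F [0.3764 3.404  4.834 ] op 0.7025777395645952 ff 44.93820387404412
257
```

Contact: Fz went from -2 to +5 N with the grasp at 65 mm, as it should be. Release and back off.

carry_out --plan '[{"rot":[0,0,0],"xyz":[0,0,0],"grip":255},{"rot":[0,0,0],"xyz":[0,0,0],"grip":255},{"rot":[0,0,0],"xyz":[0,0,0],"grip":0},{"rot":[0,0,0],"xyz":[0,0,0],"grip":0},{"rot":[0,0,0],"xyz":[0,0,0],"grip":0},{"rot":[0,0,0],"xyz":[0,0,0],"grip":0}]' --squeeze 8

```text
clock: 15.47
tool_pos: [0.5678, -0.1558, 0.0403]
eef_rot: [0.654, 0.532, -0.418, 0.339]
contact_force: [-0.8, -0.4, 0.1]
opening: 0.984
finger_force: 0.0
```

carry_out --plan '[{"rot":[0,0,0],"xyz":[0,0,-0.02],"grip":0},{"rot":[0,0,0],"xyz":[0,0,-0.05],"grip":0},{"rot":[0,0,0],"xyz":[0,0,-0.085],"grip":0},{"rot":[0,0,0],"xyz":[0,0,-0.12],"grip":0},{"rot":[0,0,0],"xyz":[0,0,-0.14],"grip":0},{"rot":[0,0,0],"xyz":[-0.03,0,-0.16],"grip":0},{"rot":[0,0,0],"xyz":[-0.06,0,-0.17],"grip":0},{"rot":[0,0,0],"xyz":[-0.06,0,-0.17],"grip":0}]'

```text
clock: 16.13
tool_pos: [0.5967, -0.0302, 0.1742]
eef_rot: [0.655, 0.53, -0.416, 0.342]
contact_force: [0.4, -1.0, 1.0]
opening: 0.999
finger_force: 0.0
```

Run:
```python
from h import *
st()
o=np.zeros((600,800,3),np.uint8)
for k,(n,x0,y0,w,h) in enumerate((("top",210,130,100,150),("scene",215,110,100,150))):
    im=r.snapshot(n); cv2.imwrite(f"pics/b_{n}.png",im[:,:,::-1])
    o[:,k*400:k*400+400]=cv2.resize(im[y0:y0+h,x0:x0+w],None,fx=4,fy=4,interpolation=cv2.INTER_CUBIC)
cv2.imwrite("pics/b1.png",o[:,:,::-1])
```

```text
t 16.1333 tcp [ 0.5967 -0.0302  0.1742] tx [ 0.0928  0.4092 -0.9077] tz [-0.1821 -0.8893 -0.4195] q [-0.9023  1.4233  1.1478  1.371  -0.1077  1.253  -0.2881] F [ 0.4236 -1.0023  1.0409] op 0.9989050975019128 ff 0.0
```

View pics/b1.png

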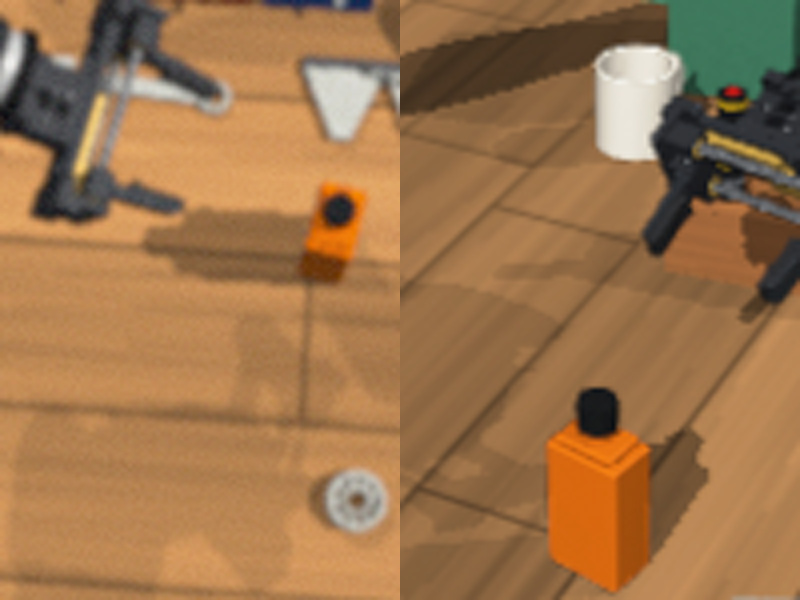

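The bottle stands upright and free (cap at top (295,182)), with its orange blank sides to the scene camera and the label towards +y. The torch tail shows beyond the gripper. On to the torch.

Run:
```python
from h import *
print("cap",onz("top",(294.5,182),.148))
reach([.54,.15,.29],tool(-30)); reach([.497,.295,.25],tool(0))
```

```text
cap [ 0.5721 -0.115   0.148 ]
xyz [-0.0113 -0.0905 -0.1574] rot [0.0025 0.6118 0.0008]
xyz [ 0.0987 -0.1624 -0.2822] rot [0.0023 1.1354 0.0015]
```

carry_out --plan '[{"rot":[0,0,0],"xyz":[-0.02,-0.01,-0.035],"grip":0},{"rot":[0,0.1,0],"xyz":[-0.02,-0.03,-0.06],"grip":0},{"rot":[0,0.2,0],"xyz":[-0.018,-0.045,-0.085],"grip":0},{"rot":[0,0.3,0],"xyz":[-0.016,-0.06,-0.11],"grip":0},{"rot":[0,0.4,0],"xyz":[-0.012,-0.075,-0.135],"grip":0},{"rot":[0,0.5,0],"xyz":[-0.011,-0.09,-0.157],"grip":0},{"rot":[0,0.61,0],"xyz":[-0.011,-0.09,-0.157],"grip":0},{"rot":[0,0.61,0],"xyz":[-0.011,-0.09,-0.157],"grip":0}]'

```text
clock: 16.9
tool_pos: [0.5346, 0.1207, 0.2462]
eef_rot: [0.752, 0.607, -0.2, 0.163]
contact_force: [0.9, -1.6, 0.7]
opening: 0.998
finger_force: 0.0
```

Run:
```python
from h import *
st();reach([.497,.295,.26],tool(0))
```

```text
t 16.9 tcp [0.5346 0.1207 0.2462] tx [ 0.1842  0.8469 -0.4989] tz [-0.1027 -0.4882 -0.8667] q [-1.0276  0.9615  1.0781  1.536  -0.3347  1.2423 -0.1936] F [ 0.8506 -1.599   0.7347] op 0.9977470857709265 ff 0.0
xyz [ 0.1602 -0.0736 -0.0473] rot [ 0.0021  0.5223 -0.0037]
```

carry_out --plan '[{"rot":[0,0.1,0],"xyz":[0.03,-0.02,-0.02],"grip":40},{"rot":[0,0.2,0],"xyz":[0.06,-0.04,-0.03],"grip":60},{"rot":[0,0.3,0],"xyz":[0.1,-0.06,-0.04],"grip":60},{"rot":[0,0.4,0],"xyz":[0.13,-0.07,-0.047],"grip":60},{"rot":[0,0.52,0],"xyz":[0.16,-0.074,-0.047],"grip":60},{"rot":[0,0.52,0],"xyz":[0.16,-0.074,-0.047],"grip":60},{"rot":[0,0.52,0],"xyz":[0.16,-0.074,-0.047],"grip":60}]'

```text
clock: 17.48
tool_pos: [0.4943, 0.2961, 0.2012]
eef_rot: [0.776, 0.63, -0.006, 0.002]
contact_force: [0.3, -0.6, 0.3]
opening: 0.764
finger_force: 0.0
```

Run:
```python
from h import *
st();reach([.497,.295,.135],tool(0))
s=r.snapshot("scene"); x0,y0=275,95
im=cv2.cvtColor(s[y0:y0+75,x0:x0+55],cv2.COLOR_RGB2HSV)
y=cv2.inRange(im,(20,150,90),(35,255,255)); d=cv2.inRange(im,(0,0,0),(179,255,55)); rd=cv2.inRange(im,(0,190,130),(4,255,255))|cv2.inRange(im,(174,190,130),(179,255,255))
for v in range(0,75,2): print(v+y0,''.join('R' if rd[v,u] else 'Y' if y[v,u] else '#' if d[v,u] else '.' for u in range(55)))
p=r.get_state()['tool_pos'];print("tip",proj("scene",p+[0,0,.034]),"at depth", proj("scene",[.497,.295,.165]))
```

```text
t 17.4833 tcp [0.4943 0.2961 0.2012] tx [ 0.2058  0.9785 -0.0127] tz [-0.0071 -0.0115 -0.9999] q [-1.0855  0.7907  0.8857  1.733  -0.7104  0.9856 -0.1315] F [ 0.3407 -0.5873  0.3292] op 0.7638354534404541 ff 0.0
xyz [0.001  0.0034 0.1192] rot [-0.0046  0.0127  0.0021]
95 ..........#####...............######...#############...
97 ..#...#...#######.............#####.....###########....
99 ..........######................####..####.######......
101 ...........#####.................#############.#.......
103 ...........#####................##########.............
105 ..........######................######.................
107 ...........#####...............#######.................
109 ............###................#######.................
111 ..............................#######..................
113 ..............................#######..................
115 ..............................######...................
117 .......................................................
119 .......................................................
121 ..................................................
[... 802 characters left out ...]
........######..................RRRRRRRR...
151 ...................YYYYYYY..................RRRRRRR....
153 ...................#######..................RRRRRRR....
155 ............................................RRRRRRR....
157 ...................#######..................RRRRRR.....
159 ....................#####....................RRRR......
161 .......................................................
163 .......................................................
165 .......................................................
167 .......................................................
169 .......................................................
tip [[298.0981 112.8128]] at depth [[297.7688 132.2688]]
```

carry_out --plan '[{"rot":[-0.004,0.012,0],"xyz":[0.001,0.003,0.03],"grip":60},{"rot":[-0.004,0.012,0],"xyz":[0.001,0.003,0.055],"grip":60},{"rot":[-0.004,0.012,0],"xyz":[0.001,0.003,0.08],"grip":60},{"rot":[-0.004,0.012,0],"xyz":[0.001,0.003,0.1],"grip":60},{"rot":[-0.004,0.012,0],"xyz":[0.001,0.003,0.116],"grip":60},{"rot":[-0.004,0.012,0],"xyz":[0.001,0.003,0.116],"grip":60},{"rot":[-0.004,0.012,0],"xyz":[0.001,0.003,0.116],"grip":60}]'

```text
clock: 18.12
tool_pos: [0.4988, 0.2962, 0.0861]
eef_rot: [0.776, 0.631, 0.001, 0.0]
contact_force: [0.1, -0.1, 0.8]
opening: 0.769
finger_force: 0.0
```

Run:
```python
from h import *
st();reach([.497,.295,.135],tool(0))
```

```text
t 18.1167 tcp [0.4988 0.2962 0.0861] tx [0.2048 0.9788 0.0017] tz [ 0.0027  0.0012 -1.    ] q [-1.0028  0.9198  0.7271  1.8314 -0.888   0.7495  0.0165] F [ 0.1264 -0.0661  0.8227] op 0.7690735108607689 ff 0.0
xyz [-0.0016 -0.0015  0.0041] rot [ 0.0024 -0.0017  0.0032]
```

carry_out --plan '[{"rot":[0,0,0],"xyz":[-0.001,-0.001,0.001],"grip":255},{"rot":[0,0,0],"xyz":[-0.001,-0.001,0.001],"grip":255},{"rot":[0,0,0],"xyz":[-0.001,-0.001,0.001],"grip":255},{"rot":[0,0,0],"xyz":[-0.001,-0.001,0.001],"grip":255},{"rot":[0,0,0],"xyz":[-0.001,-0.001,0.001],"grip":255},{"rot":[0,0,0],"xyz":[-0.001,-0.001,0.001],"grip":255},{"rot":[0,0,0],"xyz":[-0.001,-0.001,0.001],"grip":255},{"rot":[0,0,0],"xyz":[-0.001,-0.001,0.001],"grip":255}]' --squeeze 45

```text
clock: 18.78
tool_pos: [0.4973, 0.2964, 0.0862]
eef_rot: [0.776, 0.63, 0.003, -0.001]
contact_force: [-0.4, -0.3, 1.5]
opening: 0.283
finger_force: 45.0
```

carry_out --plan '[{"rot":[0,0,0],"xyz":[0,0,0],"grip":255},{"rot":[0,0,0],"xyz":[0,0,0],"grip":255},{"rot":[0,0,0],"xyz":[0,0,0],"grip":255}]'

```text
clock: 19.03
tool_pos: [0.4973, 0.2965, 0.0862]
eef_rot: [0.776, 0.63, 0.003, -0.001]
contact_force: [-1.7, -0.9, 4.6]
opening: 0.282
finger_force: 45.0
```

carry_out --plan '[{"rot":[0,0,0],"xyz":[0,0,-0.012],"grip":255},{"rot":[0,0,0],"xyz":[0,0,-0.03],"grip":255},{"rot":[0,0,0],"xyz":[0,0,-0.05],"grip":255},{"rot":[0,0,0],"xyz":[0,0,-0.07],"grip":255},{"rot":[0,0,0],"xyz":[0,0,-0.095],"grip":255},{"rot":[0,0,0],"xyz":[0,0,-0.125],"grip":255},{"rot":[0,0,0],"xyz":[0,0,-0.16],"grip":255},{"rot":[0,0,0],"xyz":[0,0,-0.16],"grip":255}]'

```text
clock: 19.7
tool_pos: [0.5007, 0.2954, 0.2526]
eef_rot: [0.777, 0.63, 0.008, 0.002]
contact_force: [0.7, -0.1, -0.6]
opening: 0.281
finger_force: 45.0
```

```bash
cat >> h.py <<'E'
xb=-c; axis=np.array([.5745,-.1155,0]); LAB=axis+.021*xb+.058*up
def aim(sl,dist,d2=.124):  # slant deg, lens distance; returns grasp point
    t=tool(-(90-sl)).as_matrix()[:,2]; return LAB-t*(dist+d2)
E
python3 - <<'E'
from h import *
st(); print(LAB)
for a in(20,25,30): print(aim(a,.15))
m=cv2.inRange(cv2.cvtColor(r.snapshot("scene"),cv2.COLOR_RGB2HSV),(20,150,90),(35,255,255)); m[:70]=0;m[190:]=0;m[:,:270]=0;m[:,330:]=0
p=np.argwhere(m); print(np.unique(p[:,0]),p[:,1].min(),p[:,1].max(),"tail pred",proj("scene",r.get_state()['tool_pos']+[0,0,.053+.026]),"lens",proj("scene",r.get_state()['tool_pos']+[0,0,.053-.124]))
t=r.get_state()['tool_pos']+[0,0,.053]
reach(t+[0.02,-.03,.06],tool(-30)); reach(aim(25,.15)+[0,0,.08],tool(-65));
E
```

```text
t 19.7 tcp [0.5007 0.2954 0.2526] tx [0.206  0.9785 0.0107] tz [ 0.0146  0.0078 -0.9999] q [-1.1026  0.7272  0.9322  1.6847 -0.6631  1.0575 -0.1657] F [ 0.7305 -0.0612 -0.6213] op 0.2811740144586603 ff 44.96058342978358
[ 0.5789 -0.095   0.058 ]
[0.6324 0.1569 0.1517]
[0.6305 0.1479 0.1738]
[0.6282 0.1371 0.195 ]
[ 70  71  72  74  88  89  90 106 107] 286 313 tail pred [[299.9898  86.2329]] lens [[298.5149 128.6776]]
xyz [-0.0511  0.0263 -0.0673] rot [ 0.0096 -0.5325 -0.0001]
xyz [-0.1656  0.1587  0.0183] rot [ 0.0095 -1.1434 -0.0031]
```

carry_out --plan '[{"rot":[0,-0.11,0],"xyz":[-0.015,0.01,-0.015],"grip":255},{"rot":[0,-0.22,0],"xyz":[-0.03,0.02,-0.03],"grip":255},{"rot":[0,-0.33,0],"xyz":[-0.05,0.04,-0.03],"grip":255},{"rot":[0.003,-0.44,0],"xyz":[-0.07,0.06,-0.03],"grip":255},{"rot":[0.005,-0.55,0],"xyz":[-0.09,0.08,-0.03],"grip":255},{"rot":[0.006,-0.66,0],"xyz":[-0.11,0.1,-0.025],"grip":255},{"rot":[0.006,-0.75,0],"xyz":[-0.12,0.12,-0.02],"grip":255},{"rot":[0.006,-0.75,0],"xyz":[-0.12,0.12,-0.02],"grip":255}]'

```text
clock: 20.42
tool_pos: [0.5895, 0.1528, 0.258]
eef_rot: [0.721, 0.587, -0.289, 0.228]
contact_force: [-1.3, 0.4, -3.0]
opening: 0.275
finger_force: 45.0
```

Run:
```python
from h import *
st(); reach(aim(25,.16)+[0,0,.04],tool(-65));
```

```text
t 20.4167 tcp [0.5895 0.1528 0.258 ] tx [ 0.1437  0.7148 -0.6844] tz [-0.1489 -0.6681 -0.729 ] q [-0.9732  1.1387  1.0689  1.1616 -0.2272  1.5442 -0.304 ] F [-1.3088  0.4454 -3.0045] op 0.27503734999892093 ff 44.998994870111346
xyz [0.0167 0.0417 0.0692] rot [-0.0051 -0.3806  0.0093]
```

carry_out --plan '[{"rot":[0,-0.1,0],"xyz":[0.003,0.01,0.01],"grip":255},{"rot":[0,-0.2,0.003],"xyz":[0.006,0.02,0.025],"grip":255},{"rot":[-0.003,-0.3,0.006],"xyz":[0.01,0.03,0.04],"grip":255},{"rot":[-0.005,-0.38,0.009],"xyz":[0.014,0.042,0.055],"grip":255},{"rot":[-0.005,-0.38,0.009],"xyz":[0.017,0.042,0.069],"grip":255},{"rot":[-0.005,-0.38,0.009],"xyz":[0.017,0.042,0.069],"grip":255},{"rot":[-0.005,-0.38,0.009],"xyz":[0.017,0.042,0.069],"grip":255}]'

```text
clock: 21.0
tool_pos: [0.6226, 0.111, 0.2033]
eef_rot: [0.659, 0.53, -0.413, 0.338]
contact_force: [-0.0, -0.3, 0.2]
opening: 0.285
finger_force: 45.0
```

Run:
```python
from h import *
st(); reach(aim(25,.16),tool(-65));
```

```text
t 21.0 tcp [0.6226 0.111  0.2033] tx [ 0.0965  0.4201 -0.9023] tz [-0.1862 -0.8829 -0.431 ] q [-0.9202  1.4179  1.1101  0.9787 -0.0989  1.6586 -0.3686] F [-0.0279 -0.3197  0.1836] op 0.2850533974918507 ff 45.00115178525448
xyz [ 0.0425 -0.0003  0.0216] rot [ 0.0014 -0.0092 -0.007 ]
```

carry_out --plan '[{"rot":[0,0,-0.007],"xyz":[0.02,0,0.01],"grip":255},{"rot":[0,-0.009,-0.007],"xyz":[0.035,0,0.018],"grip":255},{"rot":[0,-0.009,-0.007],"xyz":[0.042,0,0.0215],"grip":255},{"rot":[0,-0.009,-0.007],"xyz":[0.042,0,0.0215],"grip":255},{"rot":[0,-0.009,-0.007],"xyz":[0.042,0,0.0215],"grip":255}]'

```text
clock: 21.42
tool_pos: [0.6238, 0.1104, 0.1582]
eef_rot: [0.656, 0.531, -0.416, 0.339]
contact_force: [0.4, -0.4, -0.8]
opening: 0.284
finger_force: 45.0
```

Run:
```python
from h import *
st(); reach(aim(25,.16),tool(-65))
s_=r.get_state();p=s_['tool_pos'];t=R.from_quat(s_['eef_rot']).as_matrix()[:,2];G=p-.053*t
o=np.zeros((600,800,3),np.uint8)
for k,(n,x0,y0) in enumerate((("top",225,140),("scene",240,140))):
    im=r.snapshot(n); cv2.imwrite(f"pics/c_{n}.png",im[:,:,::-1])
    print(n,"G",proj(n,G),"lens",proj(n,G+.124*t),"label",proj(n,LAB))
    o[:,k*400:k*400+400]=cv2.resize(im[y0:y0+120,x0:x0+80],None,fx=5,fy=5,interpolation=cv2.INTER_CUBIC)
cv2.imwrite("pics/c1.png",o[:,:,::-1])
```

```text
t 21.4167 tcp [0.6238 0.1104 0.1582] tx [ 0.0899  0.4143 -0.9057] tz [-0.1842 -0.8868 -0.4239] q [-0.9161  1.4751  1.0916  0.9712 -0.1243  1.6323 -0.4025] F [ 0.3916 -0.3824 -0.7691] op 0.28353850978761513 ff 45.001631593331695
xyz [ 0.002  -0.0012  0.0018] rot [ 0.0042 -0.0014 -0.0018]
top G [[212.4903 155.5209]] lens [[246.2705 169.2639]] label [[286.6691 186.4923]]
scene G [[321.2838 155.9818]] lens [[299.3707 186.9273]] label [[268.3077 230.1353]]
```

View pics/c1.png

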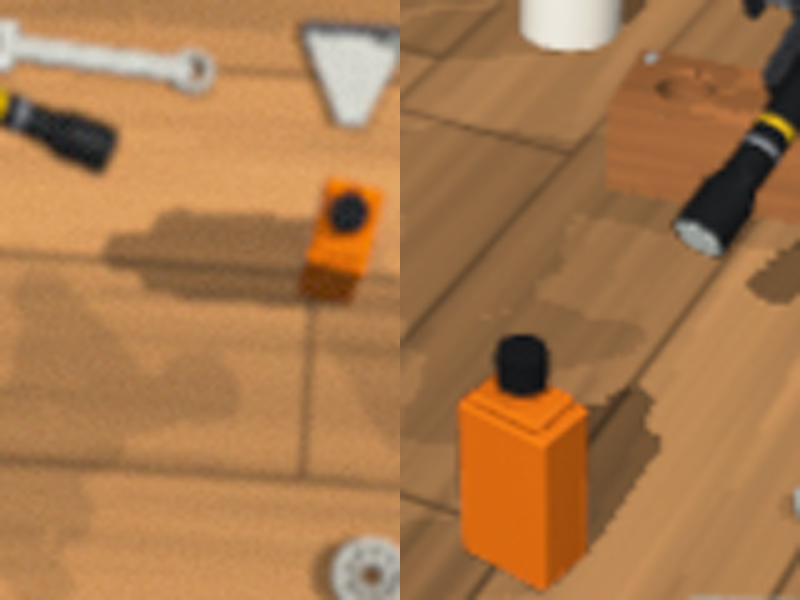

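The view shows the torch lens at top (247,169.5) and scene (299.5,187), within 1 px of prediction. Its axis points at the bottle's label side, and the bottle is upright with foot corners at scene (253,249.6), (269,258) and (277.4,250.6). One numeric check of the bottle's pose remains.

Run:
```python
from h import *
A,B,C=[onz("scene",np.array(u)-.5,0) for u in((253,249.6),(269,258),(277.4,250.6))]
print(A,B,C,np.linalg.norm(A-B),np.linalg.norm(C-B),"centre",(A+C)/2)
for d in(B-A,C-B): print(np.degrees(np.arctan2(d[1],d[0])))
for sx in(-1,1):
    for sy in(-1,1): print("pred",proj("scene",axis+sx*.021*xb+sy*.031*np.cross(up,xb))[0])
print("cap",tri((240+(522-400)/5-.5,140+349/5-.5),(225+348/5-.5,140+212/5-.5)))
s_=r.get_state();p=s_['tool_pos'];t=R.from_quat(s_['eef_rot']).as_matrix()[:,2]
k=((LAB-p)@xb)/(t@xb); e=p+k*t-LAB; print("miss",e, "angle to normal",np.degrees(np.arccos(-t@xb)))
```

```text
[ 0.5445 -0.1291  0.    ] [ 0.6015 -0.1401  0.    ] [ 0.6094 -0.1018  0.    ] 0.05798132833956548 0.0390440276774549 centre [ 0.577  -0.1155  0.    ]
-10.936449712262919
78.26778512699019
pred [267.8003 257.9222]
pred [250.972  248.7216]
pred [276.901  249.9852]
pred [260.1776 241.1528]
cap [ 0.5745 -0.1135  0.1431]
miss [ 0.0025 -0.0005  0.0022] angle to normal 25.093940289482077
```

The beam hits within about 3 mm of the label centre, about 25° off the normal, all of it downward slant. Handing in.

```bash
python3 -c "
from plant import r
print(r.get_state()['qd']); print(r.finish_job())"
```

```text
[ 2.14534786e-03  4.47676603e-03 -2.17738769e-03  1.99117728e-04
 -1.85980713e-03 -9.15529883e-05  1.57241014e-04]
the job is handed in; nothing more can be done
None
```

The job is handed in at about 21.5 s: the bottle stands free and upright, 0.15 m further out and turned label to the robot's left, and the torch is held in the air about 16 cm in front of the label, slanting down 25°, with its beam computed to land within about 3 mm of the label's middle (neither camera could see the label itself).

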